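# Put the piston away in the parts drawer

## Robot

A 7-joint arm with a two-finger parallel gripper is mounted at the origin on the work surface. World frame = base frame: x ahead of the robot, y to its left, z up, the work surface at z = 0. Lengths are in m, angles in rad, forces in N, time in s.
With the tool pointing down it reaches from about 0.4 to 0.75 m from the base axis. Payload 19.5 kg.
Tool frame: the origin (TCP) lies between the finger pads; the fingertips stand 8 mm ahead of it and the grasp point (between the pads) lies 11 mm behind it; z points along the fingers, y is the direction in which the jaws open and shut (so a half turn about z gives the same grasp; the last joint's range is limited). The gripper opens to 85 mm and grips with 20 to 120 N. Pads are 22 mm wide; open, the fingers measure 114 mm over their backs; the gripper's body (76 mm by 85 mm) begins 54 mm behind the grasp point. The pads swing forward as they close: fully open they stand 13 mm farther back than shut.
Start: joints at [-1.281, 0.707, -0.028, 1.485, 0.022, 0.951, -0.075], TCP at [0.187, 0.544, 0.239] pointing down, gripper open.
Joint ranges: [-2.71, 2.71], [-0.32, 2.16], [-1.57, 1.52], [0, 2.45], [-1.46, 4.6], [0, 2.02], [-2.83, 2.83]. Speed limits (rad/s): [1.89, 1.89, 2.57, 2.57, 3.01, 3.01, 3.01].

## Interface

Orientations are given as a unit quaternion [w, x, y, z].
In Python, from bench import env gives the robot as it stands. Calls block until the motion is done:
- env.goto(position, orientation): joint-space move of the TCP to a pose.
- env.movel(position, frame=None, vel=0.15, guard=None): straight line of the TCP; frame=None keeps the orientation; vel is the mean speed in m/s. With guard (N) it stops when the force on the tool has changed by that much, and returns True; else False.
- env.set_joints(angles): joint-space move.
- env.grip(opening): finger opening in m; the grip force is fixed at half the most; returns when the fingers have stopped.
- env.hold(seconds).
- env.inverse_kinematics(position, orientation): joint angles nearest the present ones, or None.
- env.camera(name): name is "scene" or "side" or "wrist"; returns a dict with "frame" (420x560x3 uint8, blue, green, red), "fovy" (degrees; the focal length in pixels is half the picture's height over the tangent of half this angle, whatever the lens; pixels are square), "cx", "cy" (the principal point, pixels), "dist_coeffs" ([k1, k2, p1, p2, k3] as OpenCV has them; the pictures are not rectified), "cam_to_world" (4x4, takes a point from camera to world coordinates); the wrist camera has in their place "tool_from_camera" (4x4, takes a point from camera to tool coordinates, whose origin is the TCP and whose axes are the flange's). Camera axes: x right, y down, z forward; pixel columns grow to the right and rows downward; lengths in m; the calibration is good to about 2 mm. A picture is of the moment at which its call begins: read the wrist's pose just before it. There is no depth.
A pose or a line that the arm cannot do raises env.MotionError and nothing moves.
- env.hand_in(): hands the job in, once; it reports no verdict.
Readings, each from a call of its own:
- env.current_time(): time.
- env.current_joints(): joint angles.
- env.current_dq(): joint speeds.
- env.current_joint_torque(): joint torques, N m.
- env.current_tcp_pos(): TCP position.
- env.current_eef_rot(): TCP orientation.
- env.current_wrist_force(): force on the tool from outside, world axes, zero at the start.
- env.current_moment(): the same for the moment, N m.
- env.current_finger_gap(): finger opening in m.
Only numpy, scipy, OpenCV 4.12 (cv2) and the standard library are available. Lean on these libraries where they do the work, as an engineer would, in place of code of your own. Each camera call takes 0.05 s, during which the arm holds its last target.

## Task

Stand the aluminium piston upright, crown up, in the open top drawer of the grey parts cabinet, then slide the drawer fully shut. The open steel sleeve beside it is for another job: leave it where it stands.

Things in the scene. Friction and masses are not known exactly. Their poses are not given: they have to be found in the camera images.
- piston_center (a point): Bare aluminium piston standing upright on the bench: solid cylinder, 54 mm diameter, 48 mm tall, 0.15 to 0.3 kg, three dark ring grooves near its closed crown (flat, two small valve pockets), a dark pin end each side. The point is its centre, 24 mm above its underside; z points up to the crown. A closed grey tin (54 mm diameter, 75 tall) and the sleeve stand near, 100 mm or more between centres.
- sleeve_center (a point): Plain steel cylinder sleeve, a bystander: open tube standing upright on the bench, 56 mm outside diameter, 46 mm bore, 60 mm tall. The point is its centre, half-way up.
- cab_drawer0_handle (a point): Handle centre of the top drawer of a low grey cabinet, 280 mm wide, 170 high; level steel bar along y, 11 mm thick, 120 long, 132 above the bench, 35 out from the front's face. x points into the cabinet (shutting way), z up; turned up to 15 deg. Here: inner floor at z -37, x 56 to 270, y -119 to 119 mm; sides' top z 16; front x 35 to 56, top z 26; cabinet roof from x = 50 + opening, z 26 to 38.
- cab_drawer0 (a joint): How far the top drawer is open, m: 0 fully shut (on its stop), 0.18 fully open, starts 0.12 to 0.165. Slides with about 1 N of drag plus 4 N per m/s, stays where left. The handle moves with the drawer.
Things that resemble listed ones, but are neither listed nor needed, are in the scene too. Leave any yellow look-alike of the part that bears piston_center alone.

How it is judged:
On the way:
1. the piston stands on the floor of the drawer while the drawer is still open (x of piston_center in the frame of cab_drawer0_handle between 0.053 and 0.273 m and y of piston_center in the frame of cab_drawer0_handle between -0.12 and 0.12 m and z of piston_center in the frame of cab_drawer0_handle between -0.022 and -0.003 m and angle between piston_center's own z axis and vertical below 0.2 rad and value of joint cab_drawer0 above 0.03 m), for 0.2 s.
At the end, for the whole second after the job is handed in: The piston stands on the floor of the top drawer, upright with its crown up (within about 11 degrees), the drawer is shut to within 12 mm and at rest, and the sleeve stands within 30 mm of where it started (value of joint cab_drawer0 below 0.012 m and velocity of joint cab_drawer0 between -0.01 and 0.01 m/s and x of piston_center in the frame of cab_drawer0_handle between 0.053 and 0.273 m and y of piston_center in the frame of cab_drawer0_handle between -0.12 and 0.12 m and z of piston_center in the frame of cab_drawer0_handle between -0.022 and -0.003 m and angle between piston_center's own z axis and vertical below 0.2 rad and distance of sleeve_center from where it was at the start of the episode below 0.03 m); the robot touches nothing.
It fails at once if the sleeve was knocked or carried off (moved more than 30 mm) (distance of sleeve_center from where it was at the start of the episode above 0.03 m).
It also fails if it takes over 53 s, if anything falls off the work surface, if the arm or the gripper's body presses on something with over 40 N, if the wrist force passes 120 N, or if a joint passes its speed limit or range.

## Working session

There is one attempt and no reset: what is moved stays moved. The work goes in short steps, each a Python script; the robot and the scene stay as the last script left them, time stands still between calls to the robot, and variables do not carry over. Pictures are saved under pics/ and viewed, and the job is handed in when it is done.

```bash
mkdir -p pics; ls
python3 - <<'E'
from bench import env
import cv2
for n in ["scene","side","wrist"]:
    c=env.camera(n); cv2.imwrite(f"pics/{n}0.png",c["frame"])
    print(n,c["fovy"],c["cx"],c["cy"],c["dist_coeffs"]); print(c.get("cam_to_world",c.get("tool_from_camera")))
print(env.current_time(),env.current_tcp_pos(),env.current_eef_rot())
E
```

```text
pics
scene 51.37515177799425 276.3017076628922 208.2786815680601 [-0.13188009  0.          0.          0.          0.        ]
[[ 1.03909677e-02  7.63599328e-01 -6.45606764e-01  1.28133273e+00]
 [ 9.99875699e-01 -2.77895246e-04  1.57642020e-02  1.25959675e-01]
 [ 1.18581230e-02 -6.45690320e-01 -7.63507299e-01  9.58095580e-01]
 [ 0.00000000e+00  0.00000000e+00  0.00000000e+00  1.00000000e+00]]
side 45.30963557751383 275.55936270724646 218.410667753187 [0.05255023 0.         0.         0.         0.        ]
[[ 0.99497233 -0.07979733  0.06051817  0.44873803]
 [-0.09993526 -0.7515009   0.65211911 -0.61715978]
 [-0.0065579  -0.65488837 -0.75569717  0.98282648]
 [ 0.          0.          0.          1.        ]]
wrist 58.773502989029346 280.2057363324375 204.61425241942246 [-0.09478934  0.          0.          0.          0.        ]
[[ 1.10741880e-03 -9.51542731e-01 -3.07514561e-01  7.94886776e-02]
 [ 9.99999311e-01  1.17337110e-03 -2.95748672e-05  1.29704733e-03]
 [ 3.88970449e-04 -3.07514317e-01  9.51543375e-01 -1.34427922e-01]
 [ 0.00000000e+00  0.00000000e+00  0.00000000e+00  1.00000000e+00]]
0.15 [0.18726171 0.54347087 0.238958  ] [-4.82893631e-05  1.65140093e-01  9.86270041e-01 -3.92878992e-04]
```

View pics/scene0.png

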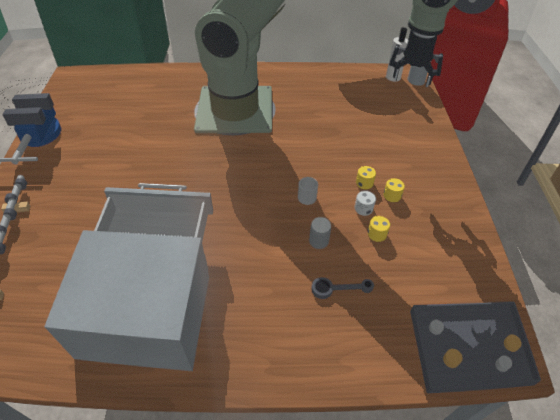

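View pics/side0.png

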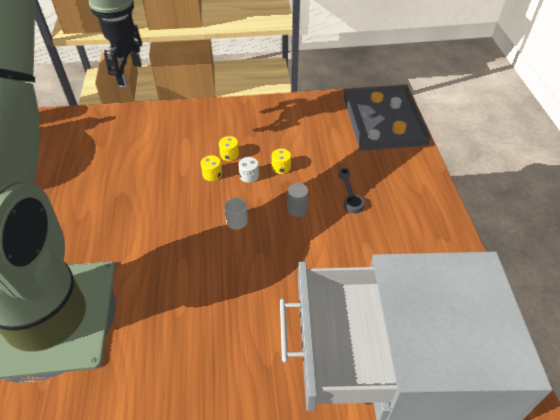

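View pics/wrist0.png

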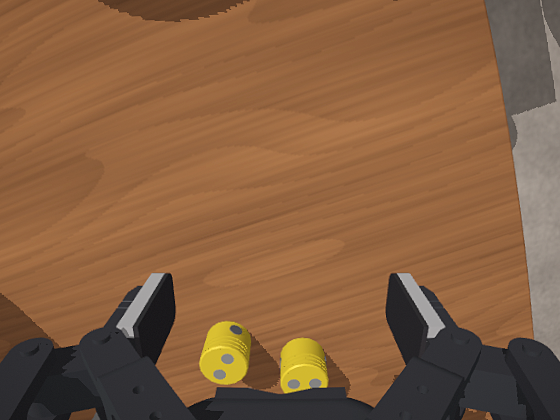

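The scene view shows the aluminium piston at (366,203) with three yellow look-alikes around it, two grey cylinders at (308,190) and (320,233), and the handle at (163,187). In the side view the piston is at (249,170) and the handle at (285,331).

```bash
cat > h.py <<'E'
import numpy as np, cv2
from bench import env
def ray(c,uv,T=None):
    f=210/np.tan(np.radians(c["fovy"]/2)); K=np.array([[f,0,c["cx"]],[0,f,c["cy"]],[0,0,1]])
    p=cv2.undistortPoints(np.array([[uv]],float),K,np.array(c["dist_coeffs"]))[0,0]
    T=np.array(c["cam_to_world"]) if T is None else T
    return T[:3,3],T[:3,:3]@np.array([p[0],p[1],1.])
def plane(c,uv,z,T=None):
    o,d=ray(c,uv,T); return o+d*(z-o[2])/d[2]
def tri(rs):
    A=np.zeros((3,3));b=np.zeros(3)
    for o,d in rs:
        d=d/np.linalg.norm(d);P=np.eye(3)-np.outer(d,d);A+=P;b+=P@o
    x=np.linalg.solve(A,b); return x,[np.linalg.norm(np.cross(x-o,d/np.linalg.norm(d))) for o,d in rs]
E
python3 - <<'E'
import cv2
a=cv2.imread("pics/scene0.png");b=cv2.imread("pics/side0.png")
cv2.imwrite("pics/z1.png",cv2.resize(a[150:260,280:420],None,fx=5,fy=5,interpolation=cv2.INTER_NEAREST))
cv2.imwrite("pics/z2.png",cv2.resize(b[125:235,190:330],None,fx=5,fy=5,interpolation=cv2.INTER_NEAREST))
cv2.imwrite("pics/z3.png",cv2.resize(a[175:245,90:220],None,fx=6,fy=6,interpolation=cv2.INTER_NEAREST))
cv2.imwrite("pics/z4.png",cv2.resize(b[260:410,260:400],None,fx=4,fy=4,interpolation=cv2.INTER_NEAREST))
E
```

```text
(no output)
```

View pics/z1.png

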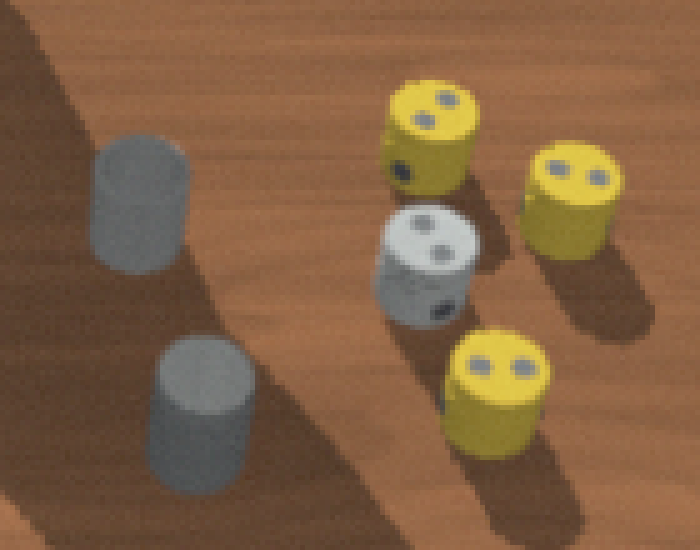

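View pics/z2.png

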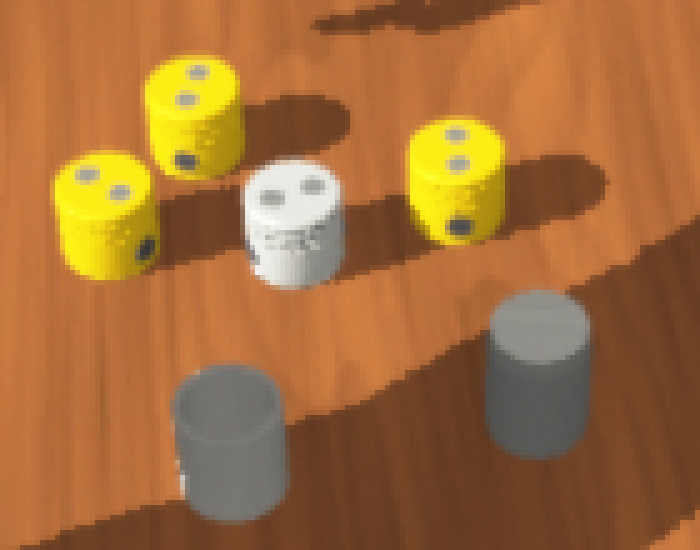

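View pics/z3.png

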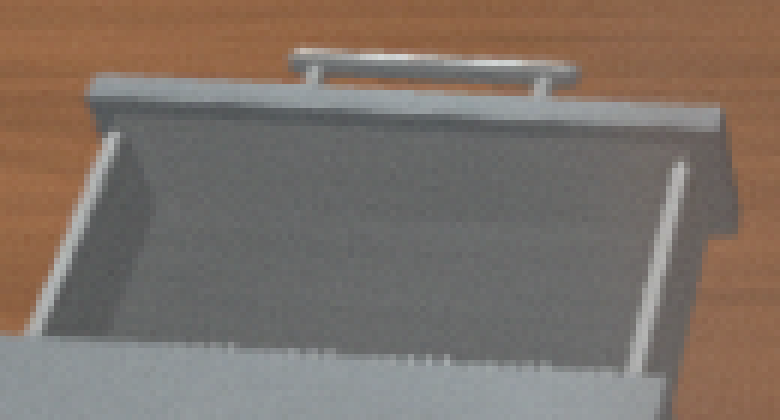

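View pics/z4.png

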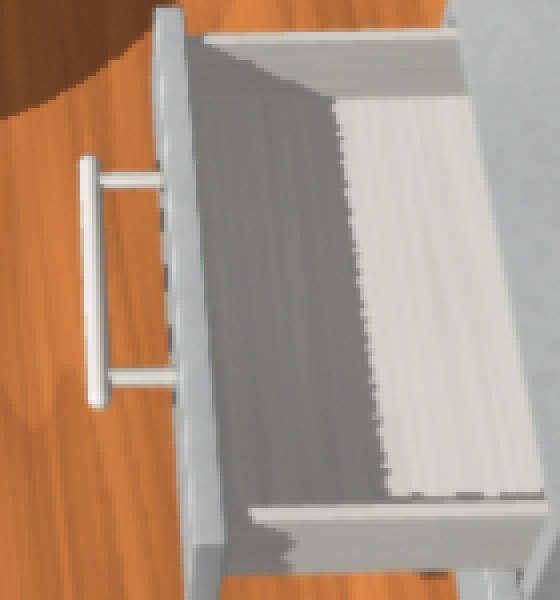

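Run:
```python
from h import *
A=env.camera("scene");B=env.camera("side")
np.set_printoptions(precision=4,suppress=True)
def s(x,y):return (x/5+279.5,y/5+149.5)
def d(x,y):return (x/5+189.5,y/5+124.5)
for n,a,b,z in [("piston",s(432,238),d(293,187),.048),("sleeve",s(140,172),d(228,405),.06),("tin",s(206,375),d(540,327),.075),("y1",s(434,110),d(104,185),.048),("y2",s(574,173),d(192,88),.048),("y3",s(497,367),d(456,150),.048)]:
    x,r=tri([ray(A,a),ray(B,b)]); print(n,x,np.array(r),plane(A,a,z)[:2],plane(B,b,z)[:2])
def h(x,y):return (x/6+89.5,y/6+174.5)
def k(x,y):return (x/4+259.5,y/4+259.5)
P=[]
for n,a,b,z in [("R",h(293,59),k(98,404),.132),("L",h(577,73),k(89,160),.132),("frontR",h(91,80),k(208,548),.158),("frontL",h(720,110),k(160,10),.158)]:
    x,r=tri([ray(A,a),ray(B,b)]); P.append(x);print(n,x,np.array(r),plane(A,a,z)[:2],plane(B,b,z)[:2])
v=P[1]-P[0];print("len",np.linalg.norm(v),"mid",(P[0]+P[1])/2,"yaw deg",np.degrees(np.arctan2(-v[0],v[1])))
v=P[3]-P[2];print("len",np.linalg.norm(v),"yaw deg",np.degrees(np.arctan2(-v[0],v[1])))
```

```text
piston [0.4701 0.3981 0.0486] [0.001 0.001] [0.4706 0.3975] [0.4696 0.4   ]
sleeve [0.4272 0.2348 0.0562] [0.0006 0.0006] [0.4315 0.2339] [0.427 0.232]
tin [0.5862 0.2586 0.0709] [0.0001 0.0001] [0.5894 0.258 ] [0.5856 0.2546]
y1 [0.3672 0.4142 0.0464] [0. 0.] [0.3688 0.4137] [0.3673 0.4125]
y2 [0.4181 0.4897 0.0463] [0.0001 0.0001] [0.4198 0.4889] [0.4181 0.4879]
y3 [0.5615 0.4207 0.0468] [0.0008 0.0008] [0.5633 0.4196] [0.561  0.4203]
R [ 0.4984 -0.2189  0.13  ] [0.0001 0.0001] [ 0.5004 -0.2182] [ 0.4982 -0.2197]
L [ 0.5078 -0.0921  0.1301] [0.0004 0.0004] [ 0.5093 -0.0914] [ 0.5079 -0.0936]
frontR [ 0.5343 -0.2959  0.1541] [0.0016 0.0016] [ 0.5366 -0.2929] [ 0.5349 -0.2987]
frontL [ 0.5515 -0.0233  0.1543] [0.0002 0.0002] [ 0.5546 -0.0225] [ 0.5512 -0.0262]
len 0.12715640559829336 mid [ 0.5031 -0.1555  0.1301] yaw deg -4.244045824556037
len 0.27314727147756646 yaw deg -3.6046295410352434
```

Checks agree: the triangulated crown is at z 0.0486 (expected 0.048), handle height 0.130 (expected 0.132), bar length 127 mm (expected 120) and front 273 mm (expected 280). Next I'll move above the piston and refine with the wrist camera.

```bash
cat >> h.py <<'E'
def q(theta):
    p=np.radians(theta+90)/2; return [0.,np.cos(p),np.sin(p),0.]
from scipy.spatial.transform import Rotation as Ro
def wcam(name):
    w=env.current_eef_rot(); T=np.eye(4);T[:3,:3]=Ro.from_quat([w[1],w[2],w[3],w[0]]).as_matrix();T[:3,3]=env.current_tcp_pos()
    c=env.camera("wrist"); cv2.imwrite(name,c["frame"]); return c,T@np.array(c["tool_from_camera"])
E
python3 - <<'E'
from h import *
A=env.camera("scene");B=env.camera("side")
# roof front top edge
for uv in [(0,338),(660,377)]: print("roof",plane(A,(uv[0]/6+89.5,uv[1]/6+174.5),.170))
for uv in [(462,40),(545,490)]: print("roofside?",plane(B,(uv[0]/4+259.5,uv[1]/4+259.5),.170))
env.goto([.470,.398,.19],q(80))
c,T=wcam("pics/w1.png")
m=cv2.inRange(cv2.cvtColor(c["frame"],cv2.COLOR_BGR2HSV),(0,0,120),(180,45,255))
n,l,st,ce=cv2.connectedComponentsWithStats(m)
for i in range(1,n):
    if st[i,4]>300: print(st[i],ce[i],plane(c,ce[i],.048,T))
print(env.current_time(),env.current_tcp_pos())
E
```

```text
roof [ 0.68293913 -0.28960148  0.17      ]
roof [ 0.70019668 -0.03090144  0.17      ]
roofside? [ 0.69414884 -0.0679422   0.17      ]
roofside? [ 0.67577177 -0.29305415  0.17      ]
[278  26  19  20 306] [286.81699346  35.60130719] [0.35860187 0.42458602 0.048     ]
[  24  134   91   81 1836] [ 72.01143791 165.58224401] [0.41977988 0.2447901  0.048     ]
[ 245  149   68   76 4007] [278.42126279 187.57923634] [0.46520154 0.40004467 0.048     ]
[116 273  49  64 911] [138.55433589 303.80131723] [0.54746256 0.26165103 0.048     ]
[397 273  48  65 925] [421.94486486 304.31567568] [0.59038687 0.50542263 0.048     ]
1.625 [0.46881872 0.39938172 0.19028568]
```

View pics/w1.png

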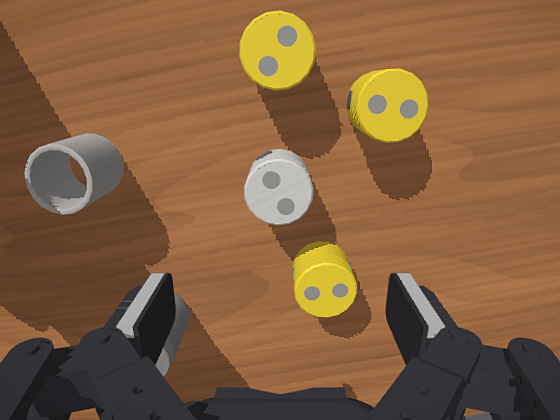

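The wrist picture shows the piston's crown centred at about (279,190), which is (0.468, 0.399) and agrees with the other views. The fingers have clearance from the yellow ones. Grasping now.

Run:
```python
from h import *
print(env.movel([.4685,.399,.09],vel=.15))
print(env.movel([.4685,.399,.022],vel=.08,guard=12))
print(env.current_tcp_pos())
env.grip(.03)
print("gap",env.current_finger_gap())
env.movel([.4685,.399,.30],vel=.18)
print(env.current_time(),env.current_finger_gap(),env.current_wrist_force())
c,T=wcam("pics/w2.png"); cv2.imwrite("pics/s2.png",env.camera("side")["frame"])
```

```text
False
False
[0.46871272 0.39919028 0.02244629]
gap 0.052568467578946974
5.5583 0.05262144173456442 [ 0.33540017  0.40344251 -2.16639922]
```

View pics/w2.png

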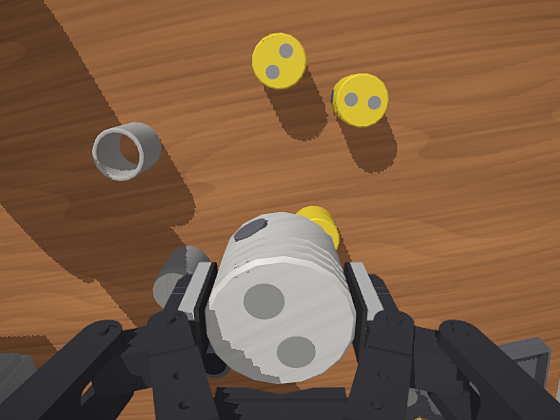

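View pics/s2.png

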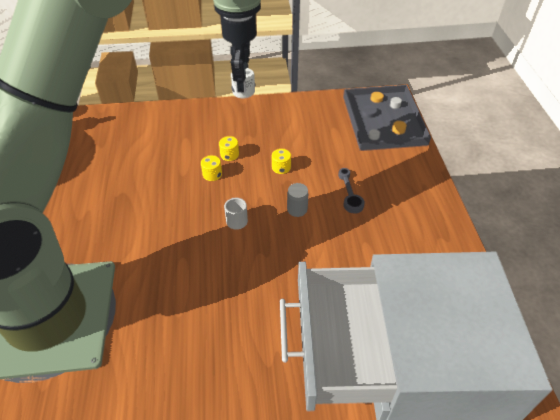

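The pictures show the piston gripped square and held (gap 52.6 mm, load about 2 N), with the sleeve and yellow parts undisturbed. Carrying it to the drawer now.

Run:
```python
from h import *
P=[.6137,-.1637]
env.goto(P+[.30],q(86))
print(env.current_time(),env.current_tcp_pos(),env.current_finger_gap())
env.movel(P+[.16],vel=.15)
print(env.movel(P+[.1125],vel=.03,guard=5),env.current_tcp_pos(),env.current_wrist_force(),env.current_time())
cv2.imwrite("pics/s3.png",env.camera("side")["frame"]);cv2.imwrite("pics/c3.png",env.camera("scene")["frame"])
```

```text
7.7417 [ 0.61396604 -0.16254167  0.30001065] 0.05276968316538032
True [ 0.61395343 -0.16373657  0.1176713 ] [0.57847428 0.67647133 6.93741712] 10.0917
```

View pics/s3.png

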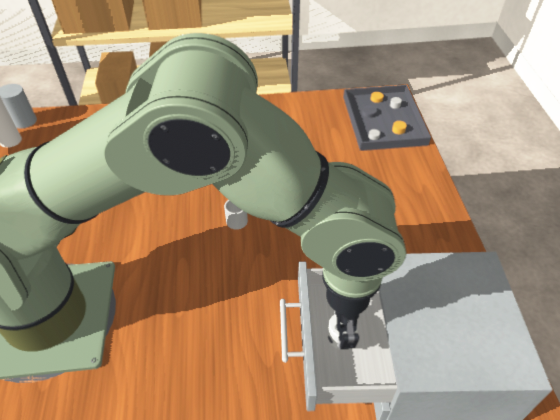

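View pics/c3.png

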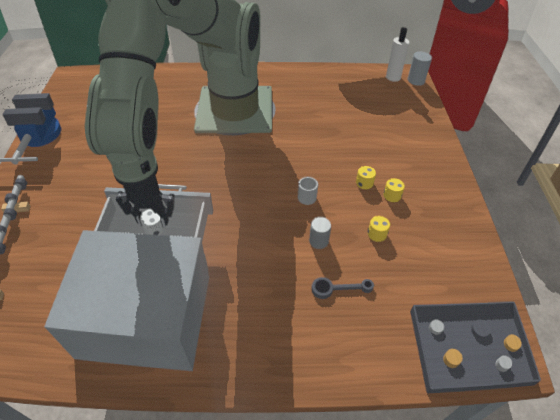

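Contact came at TCP z 0.1177 against a predicted 0.1175, so the piston is on the drawer floor. Both pictures show it inside the drawer. Releasing it now.

Run:
```python
from h import *
env.grip(.085); env.hold(.2)
env.movel([.6137,-.1637,.28],vel=.15)
c,T=wcam("pics/w4.png")
print(env.current_time(),env.current_finger_gap())
env.grip(0.0)
u=np.array([np.cos(np.radians(-4)),np.sin(np.radians(-4))])
p=np.array([.504,-.156])-.06*u
env.goto([*p,.26],q(86)); 
c,T=wcam("pics/w5.png")
cv2.imwrite("pics/s4.png",env.camera("side")["frame"]);cv2.imwrite("pics/c4.png",env.camera("scene")["frame"])
print(env.current_time(),env.current_tcp_pos(),env.current_finger_gap())
```

```text
12.1 0.08489729844833553
13.8083 [ 0.44484546 -0.15178748  0.25982108] -0.0003786879011976395
```

View pics/w4.png

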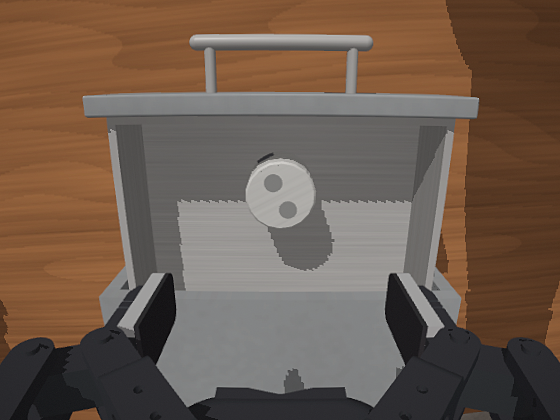

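View pics/s4.png

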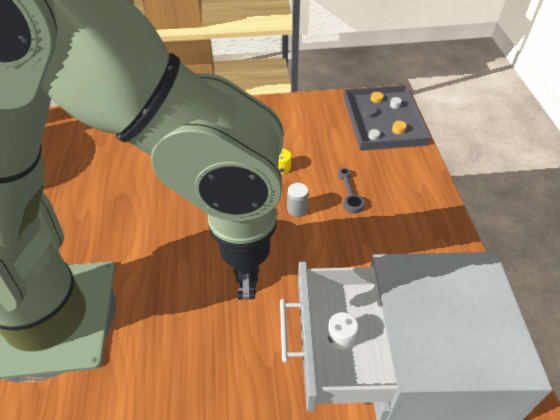

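View pics/w5.png

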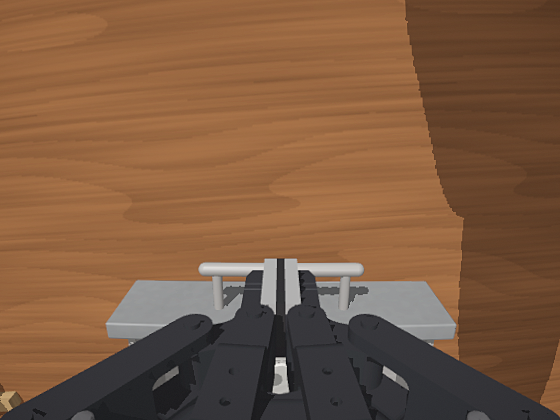

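The piston stands upright in the drawer, at (280,193) in the wrist view, and the closed fingers line up with the handle's middle. Pushing the drawer shut.

Run:
```python
from h import *
u=np.array([np.cos(np.radians(-4)),np.sin(np.radians(-4))]);h=np.array([.504,-.156])
print(env.movel([*(h-.06*u),.12],vel=.15,guard=10))
print(env.movel([*(h+.17*u),.12],vel=.06,guard=12),env.current_tcp_pos(),env.current_wrist_force(),env.current_time())
print("travel",(env.current_tcp_pos()[:2]-h)@u)
cv2.imwrite("pics/s6.png",env.camera("side")["frame"]);cv2.imwrite("pics/c6.png",env.camera("scene")["frame"])
```

```text
False
True [ 0.62178858 -0.1643698   0.11898298] [-4.60481026  0.46026059  2.52644526] 17.5167
travel 0.11808549579824607
```

View pics/s6.png

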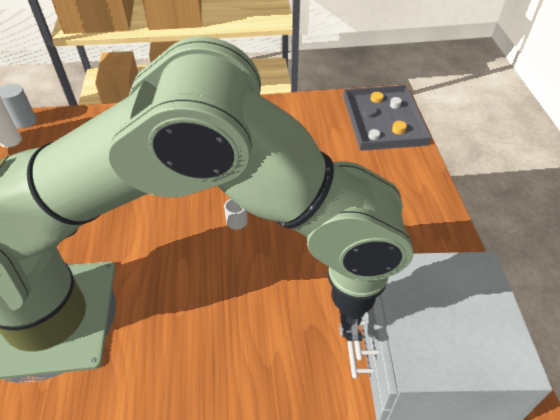

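View pics/c6.png

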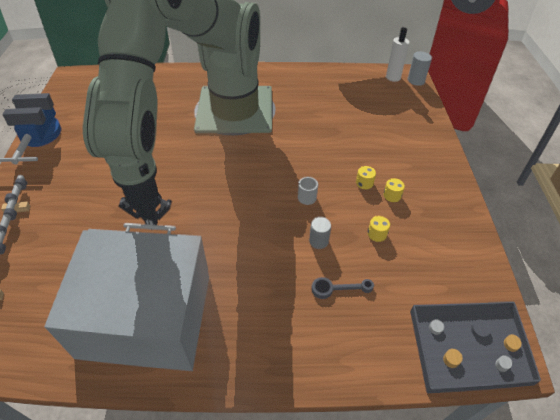

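It looks shut. I'll press slowly once more to confirm the stop, back off, and measure the gap.

Run:
```python
from h import *
u=np.array([np.cos(np.radians(-4)),np.sin(np.radians(-4))]);h=np.array([.504,-.156])
print(env.movel([*(h+.15*u),.12],vel=.02,guard=12),env.current_wrist_force())
print("travel",(env.current_tcp_pos()[:2]-h)@u)
env.movel([*(h+.03*u),.12],vel=.08)
env.movel([*(h+.0*u),.24],vel=.15)
env.goto([.42,0.05,.32],q(86))
print(env.current_time(),env.current_wrist_force())
a=env.camera("scene")["frame"];b=env.camera("side")["frame"]
cv2.imwrite("pics/z7.png",cv2.resize(a[200:260,70:220],None,fx=5,fy=5,interpolation=cv2.INTER_NEAREST))
cv2.imwrite("pics/z8.png",cv2.resize(b[245:420,320:420],None,fx=3.4,fy=3.4,interpolation=cv2.INTER_NEAREST))
cv2.imwrite("pics/s7.png",b)
```

```text
True [-0.7175736  -0.03532716  0.2782825 ]
travel 0.11795326985239162
21.1583 [ 0.29129862 -0.53401609  0.01300399]
```

View pics/z7.png

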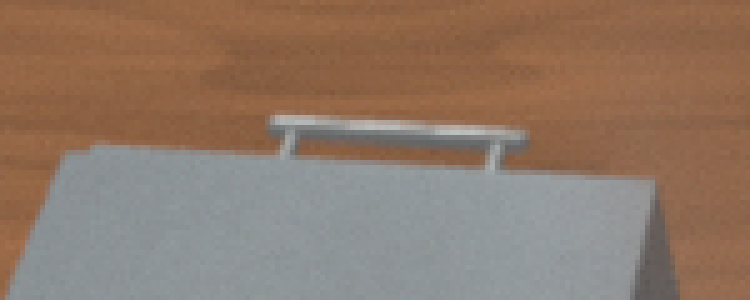

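View pics/z8.png

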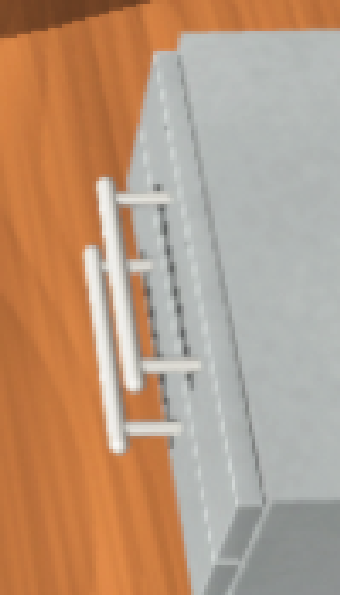

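View pics/s7.png

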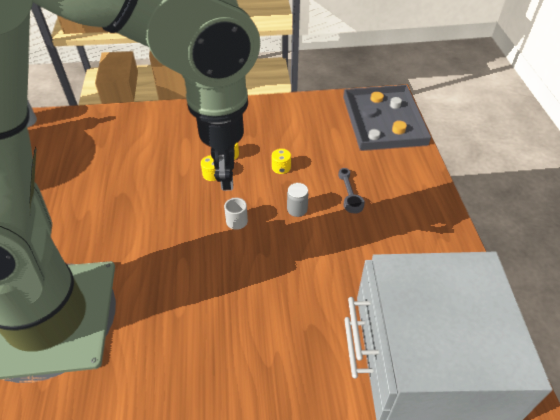

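Run:
```python
from h import *
A=env.camera("scene");B=env.camera("side")
s=lambda x,y:(x/5+69.5,y/5+199.5)
k=lambda x,y:(x/3.4+319.5,y/3.4+244.5)
u=np.array([np.cos(np.radians(-4)),np.sin(np.radians(-4))])
x1,r1=tri([ray(A,s(272,123)),ray(B,k(134,386))]);x2,r2=tri([ray(A,s(524,137)),ray(B,k(104,182))])
m=(x1+x2)/2;print(x1,x2,r1,r2,m,"handle moved",(m[:2]-[.5031,-.1555])@u)
# roof front corners in both views, z .170
a1=plane(B,k(180,33),.17);a2=plane(B,k(265,500),.17);n=(a1+a2)/2
print(a1,a2,"width",np.linalg.norm(a1-a2),"roof ahead of handle",(n[:2]-m[:2])@u)
b=plane(A,s(655,181),.17);print(b,"roofL",(b[:2]-m[:2])@u)
```

```text
[ 0.63259295 -0.22830773  0.13146234] [ 0.64136545 -0.10309251  0.13143247] [np.float64(3.70202659226643e-05), np.float64(3.702026592242116e-05)] [np.float64(0.0006296169870753144), np.float64(0.000629616987075423)] [ 0.6369792  -0.16570012  0.13144741] handle moved 0.13426459876524652
[ 0.69763048 -0.03082241  0.17      ] [ 0.67432403 -0.30893011  0.17      ] width 0.279082580627881 roof ahead of handle 0.04917001283643239
[ 0.69563257 -0.02910073  0.17      ] roofL 0.04898180356250756
```

Run:
```python
from bench import env
env.hold(.3); print(env.current_wrist_force(),env.current_time()); env.hand_in()
```

```text
[-0.34817335 -0.40969483 -0.50770103] 21.6583
the job is handed in; nothing more can be done
```

I stood the aluminium piston crown up in the open top drawer, pushed the drawer shut by its handle, and handed the job in at 21.7 s of the 53 s allowed. No verdict was reported.

**Checks that agreed:**
- **Placing:** the piston touched the drawer floor within 0.2 mm of the predicted height. The pictures taken after release show it upright.
- **Drawer:** a second slow push met the stop within 0.2 mm of the first. The handle moved 134 mm, and the cabinet roof edge is now 49 mm past the handle, against 50 mm when fully shut. That puts the drawer within about 1 mm of closed.
- **Sleeve:** I saw no shift in the side picture, but I did not measure it again.
- **Robot:** it was clear of everything at hand-in.

**Not checked or slightly off:**
- **Piston after shutting:** it can't be seen inside the shut drawer. I am inferring it still stands, because the push was slow (0.06 m/s mean).
- **Sizes:** by camera the handle bar measured 127 mm against the stated 120 mm, and the drawer front 273 mm against the 280 mm cabinet width.

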